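# Pin the cleaning drum onto its axle

### The arm

A 6-joint arm with a two-finger parallel gripper is mounted at the origin on the work surface. World frame = base frame: x ahead of the robot, y to its left, z up, the work surface at z = 0. Lengths are in mm, angles in degrees, forces in N, time in s.
With the tool pointing down it reaches from about 325 to 1000 mm from the base axis. Payload 5.1 kg.
Tool frame: the origin (TCP) lies between the finger pads; the fingertips stand robot.tip_reach ahead of it and the grasp point (between the pads) is the TCP (robot.tip_reach is the distance from the TCP to the fingertips, in mm); z points along the fingers, x is the direction in which the jaws open and shut, and the axes are right-handed (so a half turn about z gives the same grasp; the last joint's range is limited). The gripper opens to 85 mm and grips with 20 to 120 N. Pads are 22 mm wide; open, the fingers measure 114 mm over their backs; the gripper's body (76 mm by 85 mm) begins 54 mm behind the grasp point. The pads swing forward as they close: fully open they stand 13 mm farther back than shut.
Start: joints at [-70.508, 7.093, 94.555, -0, 78.352, -4.733], TCP at [266.672, -592.765, 250.322] pointing down, gripper open.
Joint ranges: [-149.61, 149.61], [-58.7, 133.49], [1.44, 155.28], [-77.14, 257.14], [18.33, 153.61], [-166.67, 166.67]. Speed limits (degrees/s): [147.25, 147.25, 180, 180, 180, 180].

### API

Orientations are given as [roll, pitch, yaw] about the fixed x, y, z axes, in that order (R = Rz(yaw) Ry(pitch) Rx(roll)).
In Python, from station import robot, imaging, workorder, spotter gives the robot as it stands.
- The arm moves only by the tool apply_moves, never from a script. Its argument "rows" is a list of rows, each a list of 7 numbers: the turn, a rotation vector about the world's x, y, z in rad, then the shift along the world's x, y, z in mm, then the finger opening in mm, from 0 to 85.4. A call has 1 to 8 rows; each row is the pose to reach, as a shift and turn from the pose commanded when the call began; what a row does not reach only later rows make up. A row lasts 1/12 s, in which the tool goes at most 41.7 mm and 7.16 degrees, less where a joint would pass 70% of its speed; a pose out of reach is approached as far as the arm can. A call with a gripper value outside its range is refused whole. The fingers move at their own pace and stop on an object; "force" is the grip in N (left out, the last holds). Time passes only in rows, so rows that repeat a pose let the fingers close. It gives the time, the measured TCP pose, the force and the opening at its end, in the units of the state.
- robot.read_state(): the state, without advancing time (a new reading comes with each control period).
- imaging.capture(name): name is "scene" or "top" or "wrist"; returns a dict with "image" (400x640x3 uint8, blue, green, red), "fx", "fy", "cx", "cy" (pixels), "R" (3x3) and "t" (3): a world point X has camera coordinates R X + t. Camera axes: x right, y down, z forward; pixel columns grow to the right and rows downward; lengths in mm; the calibration is good to about 2 mm. A picture is of the moment at which its call begins. There is no depth.
- workorder.finish_job(): hands the job in, once; it reports no verdict.
Trained networks look in a picture, given as the dict that the camera call returned (one of the last four; its "shot" number tells which), for a name from the list of things; names that differ only in an ending like _2 or _b are one class to them, and where a whole thing is asked for, a point or a joint stands for the part that bears it (a point fixed in the world has none). Each returns a list of dicts, best first, with "score" (0 to 1); they miss things now and then, are a little off and sometimes report something else, mostly with a low value. They report only what shows in the picture. A call takes as long as a camera call. They do not tell look-alikes from the thing itself.
- spotter.boxes_of(picture, target): "uv" ([column, row] in pixels, amid what is visible of it).
- spotter.tip_of(picture, target): "uv" ([column, row] in pixels: a listed point, or the origin of a listed thing).
The state is a dict: "time": time; "joints": joint angles; "qd": joint speeds; "joint_efforts": joint torques, N m; "eef_pos": TCP position; "ee_rot": TCP orientation; "ft_force": force on the tool from outside, world axes, zero at the start; "moment": the same for the moment, N m; "grip_width": finger opening in mm.
Only numpy, scipy, OpenCV 4.12 (cv2) and the standard library are available. Lean on these libraries where they do the work, as an engineer would, in place of code of your own. Each camera call takes 0.05 s, during which the arm holds its last target.

### The job

The coin-cleaning drum must be locked onto the tumbler's axle. Take the linch pin with the red grip out of the wooden stand, push it gently down through the cross hole near the axle's free end until its collar sits fully home, then swing its brass spring loop down over the axle end until it snaps in underneath and lies against the pin; let go and leave the jar, the coin tray and the screwdriver alone. Feel for the hole and press lightly (hand pressure, under about 25 N): a jammed pin or a leaned-on machine scores the axle.

Things in the scene. Friction and masses are not known exactly. Their poses are not given: they have to be found in the camera images.
- machine: Fixed tumbler: grey drive housing, 160 mm tall, carrying a white lying drum on a steel axle with a free end. z up; x along the axle from its free end towards the drum; y sideways. Origin: on the bench, on the axle's line. The axle has end float: its cross hole stands somewhere from 4 to 24 mm to -x of the origin, NOT in any reading: find it by feel or camera. Hand forces do not shift it along.
- hole_in (a point): Point above the machine's origin, on the level of the axle block's top, 114 mm above the bench; the hole is 4 to 24 mm to -x of it. The axle's free end is a steel block 28 mm wide and 28 high (underside 86 mm above bench) with a vertical 13 mm through hole, 1 mm chamfer; it ends 22 mm from the hole to -x, 14 mm to +x (then a 24 mm round shaft). Its lower -x edge has an 8 mm chamfer.
- drum_face (a point): Centre of the drum's near face, on the axle's line 100 mm above the bench, 31 mm to +x of the machine's origin. Drum 100 mm diameter, 110 long; a 48 mm brass washer 5 mm thick lies in front of it. The housing begins 164 mm from the origin, 170 mm wide, 115 long. A rubber bush lets the axle give 0.1 mm per N up and down.
- stand: Fixed wooden block 48 x 48 x 56 mm tall with a vertical 16 mm hole, in which the pin stands at the start, its collar on the block's top. Origin: centre of its underside.
- pin: The linch pin, 120 g, upright. Origin: on its axis under the collar; z up. Steel shank 11 mm diameter, z 0 to -42 mm, last 3 mm tapering to 10. Collar 22 mm diameter, z 0 to 12. Red grip above, z 12 to 36, 14 mm thick (y), 20 wide (x): pinch it across y. The loop points to the pin's -x. Home: collar on the block's top, pin's -x along machine's -x (off the axle's free end).
- pivot (a point): The loop's pivot, on the pin's axis 6 mm above the collar's underside; it turns about the pin's y. Bosses and wires reach to 22 mm either side.
- swing (a joint): Loop angle, rad: 0 = straight out to the pin's -x, square to it; positive = swung down; about 1.36 = lying against the shank under the axle block; -0.3 = upper stop. Stays where left (light friction). Starts -0.25 to 0.1. The bar meets the block's chamfered edge at about 0.85, is over it and snaps in at about 1.2.
- loop_bar (a point): Middle of the brass loop's end bar: 5 mm thick, 60 long, 37.3 mm from the pivot, on 4 mm wires at y = +-20 mm. Sprung lengthwise (1500 N/m, 2 N preload, 6 mm stretch) and slippery; forcing it over the edge takes 3 to 15 N. Push wires or bar down from above first, then towards the drum on wires or bar ends beside the block, e.g. with open fingers either side of the block.
- jar: Small glass jar with brass lid, 48 mm diameter, 55 mm tall; leave alone. Origin: centre of underside.
- coin_tray: Black open tray 90 x 70 x 18 mm with two coins; leave alone. Origin: centre of underside.
- screwdriver: Orange-handled screwdriver 150 mm, lying; leave alone. Origin near its middle.
There are look-alikes about, which are no part of the job. What is shaped like the pin but turquoise is not meant.

How it is judged (in metres and radians):
On the way, in this order (a step that is already met when the one before it is completed fails the run):
1. the pin is fully home in the cross hole, its loop still open (z of pin in the frame of machine between 0.11 and 0.117 m and x of pin in the frame of machine between -0.027 and -0.001 m and y of pin in the frame of machine between -0.005 and 0.005 m and value of joint swing below 0.8 rad), for 0.2 s.
2. the loop is swung over the axle end and snapped in under it (value of joint swing above 1.27 rad and z of pin in the frame of machine below 0.117 m), for 0.2 s.
At the end, for the whole second after the job is handed in: The pin stands upright (within 0.15 rad) in the axle's cross hole, its collar within 3 mm of the block's top, the loop swung to at least 1.27 rad with its end bar below the axle block; the pin is released and at rest (all of step 2 and z of pin in the frame of machine above 0.11 m and x of pin in the frame of machine between -0.027 and -0.001 m and y of pin in the frame of machine between -0.005 and 0.005 m and angle between pin's own z axis and vertical below 0.15 rad and z of loop_bar in the frame of machine below 0.0865 m and linear speed of pin below 0.02 m/s); the robot touches nothing.
It fails at once if the pin or its loop is pressed on the machine with more than 40 N (contact force between pin and machine above 40 N).
It fails at once if the robot presses on the machine with more than 40 N (contact force between any of the fingers, the arm and machine above 40 N).
It fails at once if the jar is moved more than 20 mm (distance of jar from where it was at the start of the episode above 0.02 m).
It fails at once if the coin tray is moved more than 20 mm (distance of coin_tray from where it was at the start of the episode above 0.02 m).
It fails at once if the screwdriver is moved more than 20 mm (distance of screwdriver from where it was at the start of the episode above 0.02 m).
It also fails if it takes over 72 s, if anything falls off the work surface, if the arm or the gripper's body presses on something with over 40 N, if the wrist force passes 120 N, or if a joint passes its speed limit or range.

## Working session

There is one attempt and no reset: what is moved stays moved. The work goes in short steps, Python scripts to look and compute and a tool call to move; the robot and the scene stay as the last step left them, time stands still between calls to the robot, and variables do not carry over. Pictures are saved under pics/ and viewed, and the job is handed in when it is done.

Besides the shell and the picture viewer there is one more tool, called after ">>>" in YAML: its name, and indented under it one key for each argument. apply_moves: Moves the arm, as the interface text tells. Its arguments: {"type":"object","properties":{"rows":{"type":"array"},"force":{"type":"number"}},"required":["rows"]}

```bash
ls; mkdir -p pics; cat > h.py <<'E'
import numpy as np, cv2
from station import robot, imaging, workorder, spotter
def P(c,X):
    p=np.array(c["R"])@np.array(X,float)+np.array(c["t"]).ravel(); return np.array([c["fx"]*p[0]/p[2]+c["cx"],c["fy"]*p[1]/p[2]+c["cy"]])
def ray(c,uv):
    R=np.array(c["R"]);t=np.array(c["t"]).ravel()
    o=-R.T@t; d=R.T@np.array([(uv[0]-c["cx"])/c["fx"],(uv[1]-c["cy"])/c["fy"],1]); return o,d/np.linalg.norm(d)
def atz(c,uv,z):
    o,d=ray(c,uv); return o+d*(z-o[2])/d[2]
def tri(l):
    A=np.zeros((3,3));b=np.zeros(3)
    for c,uv in l:
        o,d=ray(c,uv);M=np.eye(3)-np.outer(d,d);A+=M;b+=M@o
    X=np.linalg.solve(A,b); return X,[np.round(P(c,X)-uv,1) for c,uv in l]
E
python3 - <<'E'
from h import *
s=robot.read_state(); print(s, robot.tip_reach)
cs={}
for n in ["scene","top","wrist"]:
    c=imaging.capture(n); cs[n]=c; cv2.imwrite(f"pics/{n}0.png",c["image"])
    o,_=ray(c,(320,200)); print(n,c["fx"],o)
    for t in ["machine","hole_in","drum_face","stand","pin","pivot","loop_bar","jar","coin_tray","screwdriver"]:
        print(t,[(np.round(d["uv"]).tolist(),round(d["score"],2)) for d in spotter.tip_of(c,t)][:3])
E
```

```text
pics
{'time': 0.0, 'joints': array([-7.05088629e+01,  7.13365013e+00,  9.46366349e+01,  1.28808515e-03,
        7.83531073e+01, -4.73295108e+00]), 'qd': array([ 0.0603431 , -0.11432171, -0.01413829,  0.00187278,  0.11242098,
       -0.05897969]), 'joint_efforts': array([ 6.42452742e-04, -4.23600125e+01, -3.65453410e+01, -6.14719215e-05,
        6.92122951e-03,  1.43647867e-06]), 'eef_pos': array([ 266.47509358, -592.21354786,  249.02491297]), 'ee_rot': array([-1.79988562e+02,  1.22867535e-01, -6.57761610e+01]), 'ft_force': array([0.05144959, 0.81562765, 0.79263429]), 'moment': array([-0.02830744,  0.00610677, -0.02184491]), 'grip_width': 85.46014068284137} 19.0
scene 461.08364426343235 [ 874.30575072 -544.92029526  905.08018025]
machine [([335.0, 149.0], 0.75), ([315.0, 321.0], 0.43)]
hole_in [([339.0, 119.0], 0.84)]
drum_face [([247.0, 213.0], 0.74), ([343.0, 118.0], 0.63)]
stand [([252.0, 226.0], 0.62)]
pin [([223.0, 274.0], 0.85), ([246.0, 211.0], 0.62)]
pivot [([221.0, 275.0], 0.96), ([252.0, 214.0], 0.82), ([246.0, 212.0], 0.57)]
loop_bar [([235.0, 226.0], 0.54), ([222.0, 269.0], 0.48)]
jar [([390.0, 249.0], 0.75)]
coin_tray [([311.0, 322.0], 0.78), ([388.0, 249.0], 0.31)]
screwdriver [([243.0, 178.0], 0.96)]
top 427.75482759477023 [ 510.77838644 -112.84401698  837.01243114]
machine [([228.0, 231.0], 0.61)]
hole_in [([213.0, 235.0], 0.59), ([403.0, 256.0], 0.5)]
drum_face [([200.0, 234.0], 0.72)]
stand [([376.0, 254.0], 0.97)]
pin [([383.0, 253.0], 0.86), ([445.0, 240.0], 0.6)]
pivot [([446.0, 237.0], 0.8), ([384.0, 255.0], 0.68), ([404.0, 254.0], 0.64)]
loop_bar [([449.0, 236.0], 0.39)]
jar [([314.0, 113.0], 0.58), ([198.0, 233.0], 0.23)]
coin_tray [([424.0, 133.0], 0.87), ([212.0, 237.0], 0.45)]
screwdriver [([330.0, 306.0], 0.76)]
wrist 316.2665015942177 [ 342.34080063 -557.45902663  373.90859998]
machine []
hole_in []
drum_face []
stand []
pin []
pivot []
loop_bar []
jar []
coin_tray []
screwdriver []
```

View pics/scene0.png

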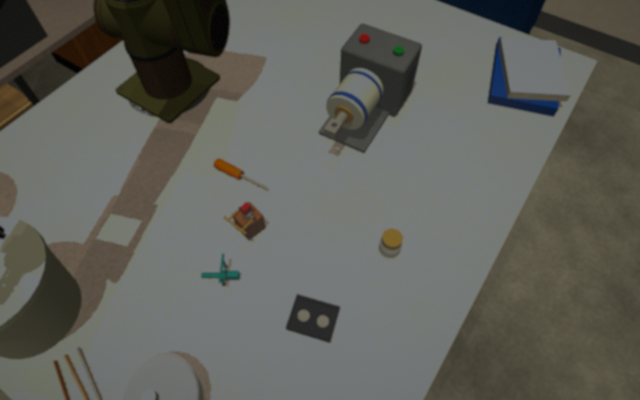

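View pics/top0.png

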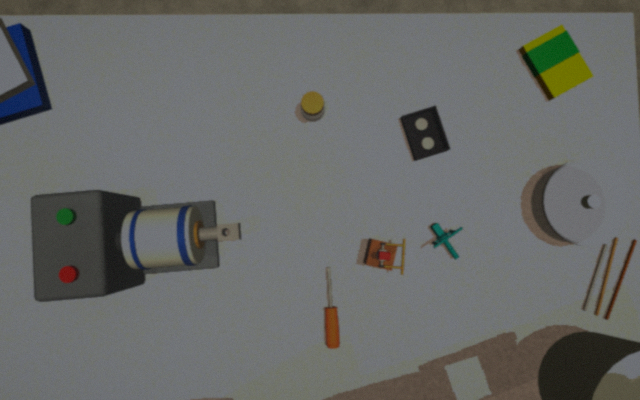

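The scene view shows the red pin in its stand at (246,215) and the turquoise look-alike at (222,272). The top view shows the stand at (383,254), the axle block at (228,231) and the screwdriver at (331,315). I'll enlarge the relevant regions next.

```bash
python3 - <<'E'
from h import *
a=cv2.imread("pics/top0.png"); b=cv2.imread("pics/scene0.png")
f=lambda im,x,y,w,h,k: cv2.resize(im[y:y+h,x:x+w],None,fx=k,fy=k,interpolation=cv2.INTER_CUBIC)
t=np.hstack([f(a,345,225,65,50,6),f(a,185,205,65,50,6)])
u=np.hstack([f(b,215,195,65,50,6),f(b,310,90,65,50,6)])
cv2.imwrite("pics/z0.png",cv2.convertScaleAbs(np.vstack([t,u]),alpha=1.5))
c=imaging.capture("top"); 
for uv,z in [((383,254),56),((403,256),62),((231,231),114),((240,231),114)]: print(atz(c,uv,z).round(1))
print(np.array(c["R"]).round(3))
E
```

```text
[ 466.5 -226.5   56. ]
[ 463.  -261.6   62. ]
[509.6  37.6 114. ]
[509.6  22.4 114. ]
[[-0.005 -1.     0.002]
 [-0.998  0.005 -0.069]
 [ 0.069 -0.002 -0.998]]
```

View pics/z0.png

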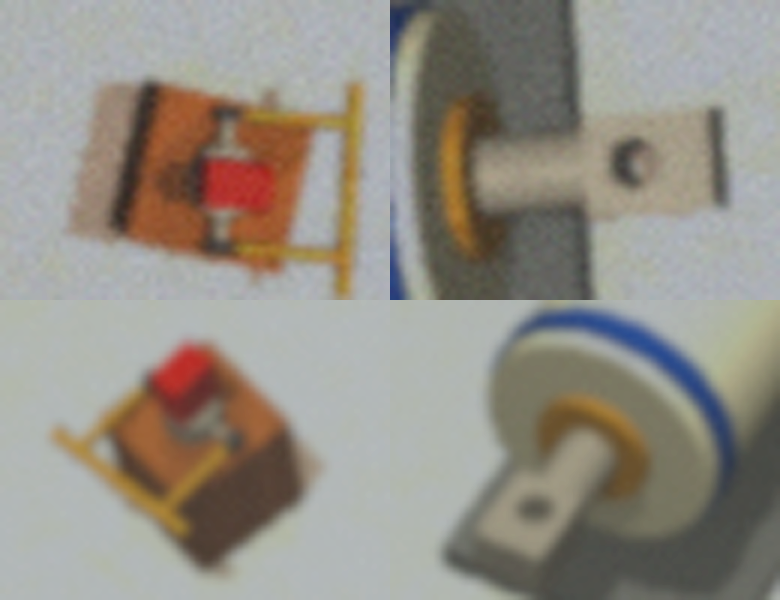

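```bash
python3 - <<'E'
from h import *
T=imaging.capture("top");S=imaging.capture("scene")
tu=lambda x,y:(345+x/6-.5+.08,225+y/6-.42)
tm=lambda x,y:(185+(x-390)/6-.42,205+y/6-.42)
su=lambda x,y:(215+x/6-.42,195+(y-300)/6-.42)
sm=lambda x,y:(310+(x-390)/6-.42,90+(y-300)/6-.42)
def show(n,a,b):
    print(n,tri([(T,a),(S,b)]))
show("hole",tm(633,161),sm(535,509))
print("hole top z114",atz(T,tm(633,161),114), "scene",atz(S,sm(535,509),114))
for n,p in dict(e1=(585,118),e2=(715,107),e3=(585,215),e4=(720,205)).items(): print(n,atz(T,tm(*p),114).round(1))
# grip top center z92
print("grip", atz(T,tu(240,186),92), atz(S,su(190,366),92))
for p in [(205,160),(272,162),(268,212),(203,210)]: print(atz(T,tu(*p),92).round(1))
print("boss",[atz(T,tu(*p),62).round(1) for p in [(228,115),(217,246)]])
print("wires",[atz(T,tu(*p),62).round(1) for p in [(245,115),(335,122),(235,250),(330,255)]])
print("bar",[atz(T,tu(*p),62).round(1) for p in [(355,85),(345,300)]])
show("bar1",tu(355,88),su(185,528)); 
show("bar2",tu(345,300),su(57,433))
E
```

```text
hole (array([508.93926762,  48.25401553, 110.62282544]), [array([0., 0.]), array([ 0., -0.])])
hole top z114 [509.00283536  47.55535253 114.        ] scene [510.44218311  45.67661724 114.        ]
e1 [521.1  61.2 114. ]
e2 [524.   24.7 114. ]
e3 [494.   60.9 114. ]
e4 [496.6  23.  114. ]
grip [ 465.78288628 -223.94519682   92.        ] [ 469.74514725 -222.58670655   92.        ]
[ 473.3 -214.    92. ]
[ 472.6 -233.3   92. ]
[ 458.3 -231.9   92. ]
[ 459.  -213.2   92. ]
boss [array([ 485.2, -225.1,   62. ]), array([ 446.1, -221.3,   62. ])]
wires [array([ 485.2, -230.3,   62. ]), array([ 482.9, -257.3,   62. ]), array([ 444.9, -226.6,   62. ]), array([ 443.3, -255.1,   62. ])]
bar [array([ 494. , -263.5,   62. ]), array([ 429.9, -259.3,   62. ])]
bar1 (array([ 493.66465066, -263.03894294,   61.76720213]), [array([-0.3, -0.3]), array([-0.4,  0. ])])
bar2 (array([ 430.98416843, -258.61230908,   60.41973678]), [array([-0.6, -0.7]), array([-0.8, -0. ])])
```

>>> apply_moves:
  rows:
    - [0, 0, 0.12, 18, 33, -5, 85]
    - [0, 0, 0.24, 36, 66, -10, 85]
    - [0, 0, 0.36, 54, 99, -15, 85]
    - [0, 0, 0.48, 72, 132, -20, 85]
    - [0, 0, 0.6, 90, 165, -25, 85]
    - [0, 0, 0.72, 108, 198, -30, 85]
    - [0, 0, 0.84, 126, 231, -35, 85]
    - [0, 0, 0.96, 144, 264, -40, 85]
  force: 40

```text
time: 2.47
eef_pos: [411.2, -327.1, 210.4]
ee_rot: [180.0, -0.0, -10.5]
ft_force: [0.9, -0.1, 0.1]
grip_width: 85.0
```

>>> apply_moves:
  rows:
    - [0, 0, 0.06, 18, 33, -10, 85]
    - [0, 0, 0.118, 36, 66, -20, 85]
    - [0, 0, 0.118, 55, 105, -30, 85]
    - [0, 0, 0.118, 55, 105, -40, 85]
    - [0, 0, 0.118, 55, 105, -40, 85]

```text
time: 2.88
eef_pos: [465.2, -221.3, 168.0]
ee_rot: [-179.9, 0.2, -3.8]
ft_force: [-0.4, 0.3, -0.5]
grip_width: 84.9
```

```bash
python3 - <<'E'
from h import *
s=robot.read_state(); print(s["time"],s["eef_pos"],s["ee_rot"],s["ft_force"],s["joints"])
for n in ["wrist","top"]:
    c=imaging.capture(n); cv2.imwrite(f"pics/{n}1.png",c["image"])
    np.save(f"c_{n}1.npy",c,allow_pickle=True)
E
```

```text
2.8833 [ 465.16217161 -221.30455776  167.97418987] [-179.90549946    0.20544877   -3.77576535] [-0.37950095  0.27094296 -0.45518669] [-3.14099428e+01 -6.18513460e+00  1.16078962e+02 -1.22882168e-02
  7.03320173e+01 -2.76298494e+01]
```

View pics/wrist1.png

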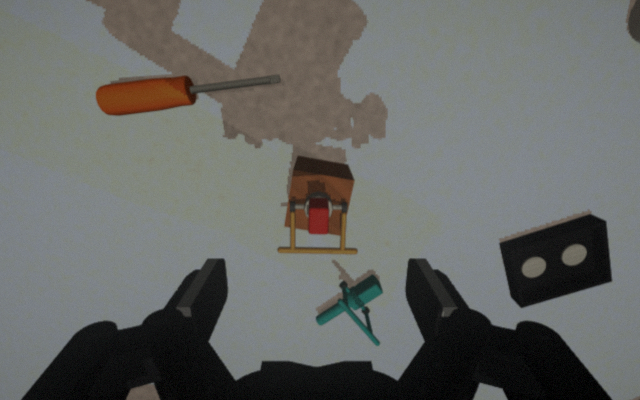

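```bash
python3 - <<'E'
from h import *
c=np.load("c_wrist1.npy",allow_pickle=True).item()
o,d=ray(c,(320,200)); print(o,d)
im=cv2.convertScaleAbs(c["image"][140:265,260:380],alpha=1.6); 
im=cv2.resize(im,None,fx=6,fy=6,interpolation=cv2.INTER_CUBIC)[:600]
a=np.radians(86);X=np.array([np.cos(a),np.sin(a),0]);Y=np.array([-X[1],X[0],0]);C=np.array([466,-223.5,56])
for p in [(10,7,36),(-10,7,36),(-10,-7,36),(10,-7,36),(0,22,6),(0,-22,6),(-37,0,6),(-37,30,6),(-37,-30,6)]:
    uv=P(c,C+p[0]*X+p[1]*Y+[0,0,p[2]]); cv2.circle(im,tuple(int(v) for v in ((uv[0]-260)*6+3,(uv[1]-140)*6+3)),4,(0,255,0),1)
cv2.imwrite("pics/w1z.png",im)
E
```

```text
[ 471.22882876 -137.58478965  291.70049615] [-0.01394386 -0.32810916 -0.9445369 ]
```

View pics/w1z.png

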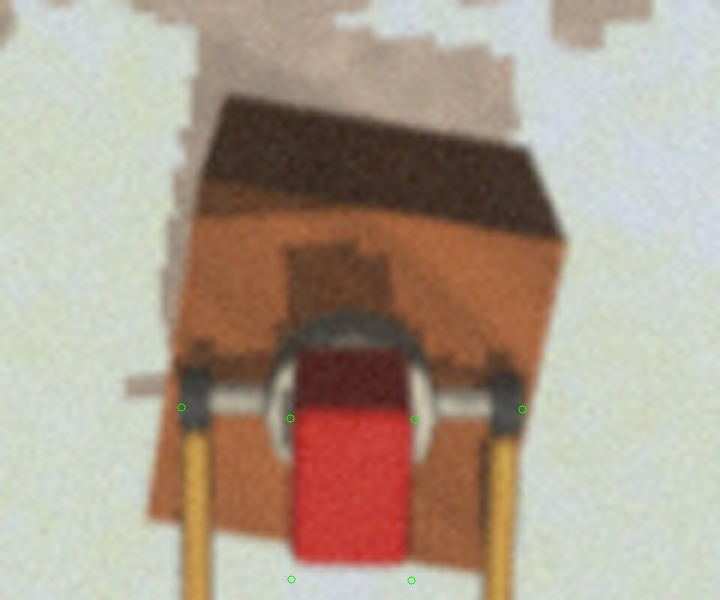

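>>> apply_moves:
  rows:
    - [0, 0, 0, 1, -1, -25, 85]
    - [0, 0, 0, 1, -1, -50, 85]
    - [0, 0, 0, 1, -1, -70, 85]
    - [0, 0, 0, 1, -1, -76, 85]
    - [0, 0, 0, 1, -1, -76, 45]
    - [0, 0, 0, 1, -1, -76, 25]
    - [0, 0, 0, 1, -1, -76, 8]
    - [0, 0, 0, 1, -1, -76, 8]
  force: 50

```text
time: 3.65
eef_pos: [467.7, -225.8, 96.3]
ee_rot: [179.9, -0.2, -4.0]
ft_force: [-0.5, -0.2, 0.2]
grip_width: 38.5
```

>>> apply_moves:
  rows:
    - [0, 0, 0, 0, 0, 0, 8]
    - [0, 0, 0, 0, 0, 0, 8]
    - [0, 0, 0, 0, 0, 0, 8]
    - [0, 0, 0, 0, 0, 0, 8]

```text
time: 3.98
eef_pos: [467.3, -225.1, 95.5]
ee_rot: [179.9, -0.1, -4.0]
ft_force: [-1.4, 0.4, 6.0]
grip_width: 12.6
```

```bash
python3 - <<'E'
from h import *
s=robot.read_state(); print(s["time"],s["eef_pos"],s["ee_rot"],s["ft_force"],s["grip_width"])
for n in ["wrist"]:
    c=imaging.capture(n); cv2.imwrite(f"pics/{n}2.png",c["image"])
E
```

```text
3.9833 [ 467.3002776  -225.12134606   95.45966316] [ 1.79943753e+02 -8.51865839e-02 -3.99687533e+00] [-1.36548927  0.35981746  5.97153235] 12.607231328459607
```

View pics/wrist2.png

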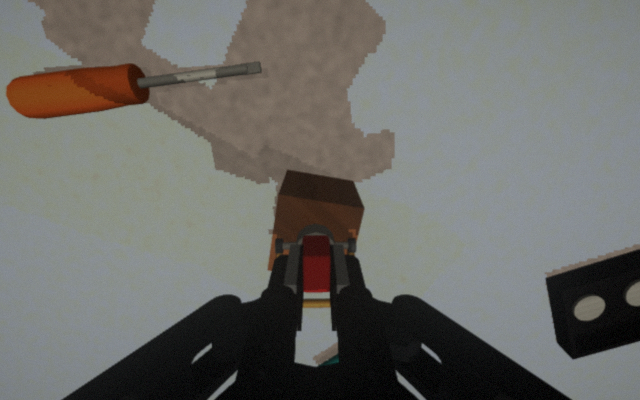

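>>> apply_moves:
  rows:
    - [0, 0, 0, 0, 0, 8, 8]
    - [0, 0, 0, 0, 0, 30, 8]
    - [0, 0, 0, 0, 0, 60, 8]
    - [0, 0, 0.05, 0, 15, 90, 8]
    - [0, 0, 0.1, 5, 40, 110, 8]
    - [0, 0, 0.145, 10, 70, 110, 8]
    - [0, 0, 0.145, 15, 100, 110, 8]
    - [0, 0, 0.145, 15, 100, 110, 8]

```text
time: 4.7
eef_pos: [481.7, -120.8, 204.4]
ee_rot: [-179.9, -0.0, 4.5]
ft_force: [0.3, -0.1, -1.7]
grip_width: 12.6
```

```bash
python3 - <<'E'
from h import *
s=robot.read_state(); print(s["time"],s["eef_pos"],s["ee_rot"],s["ft_force"],s["grip_width"])
for n in ["wrist","top","scene"]:
    c=imaging.capture(n); cv2.imwrite(f"pics/{n}3.png",c["image"]);np.save(f"c_{n}3.npy",c,allow_pickle=True)
    print(n,P(c,s["eef_pos"]))
    for t in ["pin","pivot","loop_bar"]:
        print(t,[(np.round(d["uv"]).tolist(),round(d["score"],2)) for d in spotter.tip_of(c,t)][:3])
a=[cv2.imread(f"pics/{n}3.png") for n in ["top","scene"]]
cv2.imwrite("pics/ts3.png",np.vstack([cv2.resize(a[0][130:330,180:480],(600,400))[:300],cv2.resize(a[1][60:260,180:480],(600,400))[:300]]))
E
```

```text
4.7 [ 481.72324501 -120.77561378  204.39595227] [-1.79862197e+02 -2.06804800e-02  4.53145515e+00] [ 0.25878981 -0.14707819 -1.68362962] 12.552260881115608
wrist [315.77991678 284.81547606]
pin [([308.0, 349.0], 0.77), ([316.0, 239.0], 0.63)]
pivot [([317.0, 246.0], 0.64), ([309.0, 353.0], 0.55)]
loop_bar [([319.0, 303.0], 0.59), ([313.0, 376.0], 0.57)]
top [325.75576973 249.63261669]
pin [([443.0, 240.0], 0.62)]
pivot [([443.0, 240.0], 0.69)]
loop_bar [([449.0, 236.0], 0.5)]
scene [275.79525484 141.42656293]
pin [([280.0, 150.0], 0.82), ([220.0, 280.0], 0.58)]
pivot [([222.0, 276.0], 0.72), ([275.0, 155.0], 0.58), ([388.0, 251.0], 0.49)]
loop_bar [([222.0, 271.0], 0.61), ([265.0, 162.0], 0.42)]
```

View pics/wrist3.png

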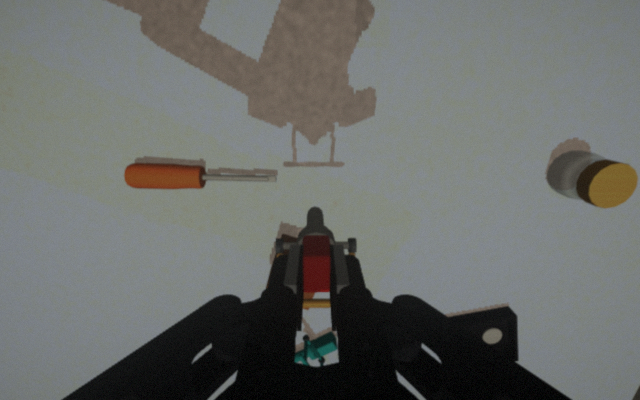

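View pics/ts3.png

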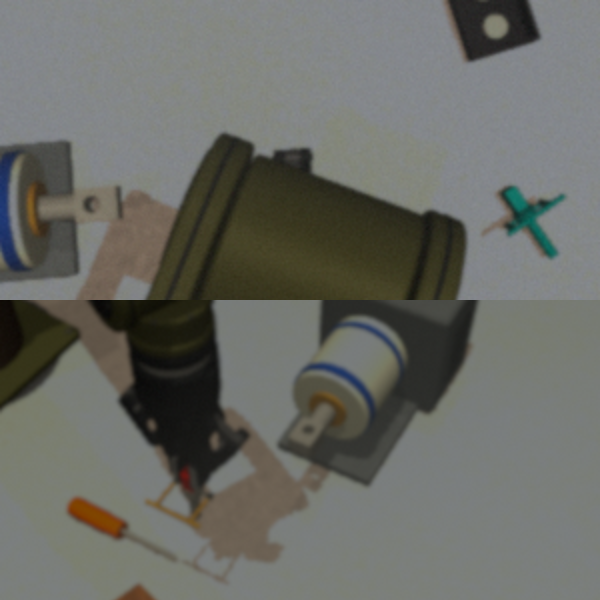

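>>> apply_moves:
  rows:
    - [0, 0, 0, 5, 30, 4, 8]
    - [0, 0, 0, 10, 65, 4, 8]
    - [0, 0, 0, 16, 100, 4, 8]
    - [0, 0, 0, 22, 132, 4, 8]
    - [0, 0, 0, 26, 155, 4, 8]
    - [0, 0, 0, 28, 165, 2, 8]
    - [0, 0, 0, 28, 165, 0, 8]
    - [0, 0, 0, 28, 165, 0, 8]

```text
time: 5.97
eef_pos: [509.3, 40.1, 203.6]
ee_rot: [180.0, 0.1, 4.3]
ft_force: [-0.8, -1.0, -1.3]
grip_width: 12.6
```

```bash
cat > look.py <<'E'
from h import *
import sys
k=sys.argv[1]
s=robot.read_state(); print(s["time"],s["eef_pos"],s["ee_rot"],s["ft_force"],s["grip_width"])
for n in ["wrist","scene"]:
    c=imaging.capture(n); cv2.imwrite(f"pics/{n}{k}.png",c["image"]);np.save(f"c_{n}{k}.npy",c,allow_pickle=True)
a=[cv2.convertScaleAbs(cv2.imread(f"pics/{n}{k}.png"),alpha=1.7) for n in ["wrist","scene"]]
f=lambda im,x,y,w,h,q: cv2.resize(im[y:y+h,x:x+w],None,fx=q,fy=q,interpolation=cv2.INTER_CUBIC)
cv2.imwrite(f"pics/ws{k}.png",np.hstack([f(a[0],270,170,100,145,4),f(a[1],300,60,100,145,4)]))
E
python3 look.py 4
```

```text
5.9667 [509.33788382  40.0568099  203.58697243] [1.79968011e+02 7.81815575e-02 4.34909111e+00] [-0.76785066 -0.9913973  -1.2905151 ] 12.593638893510676
```

View pics/ws4.png

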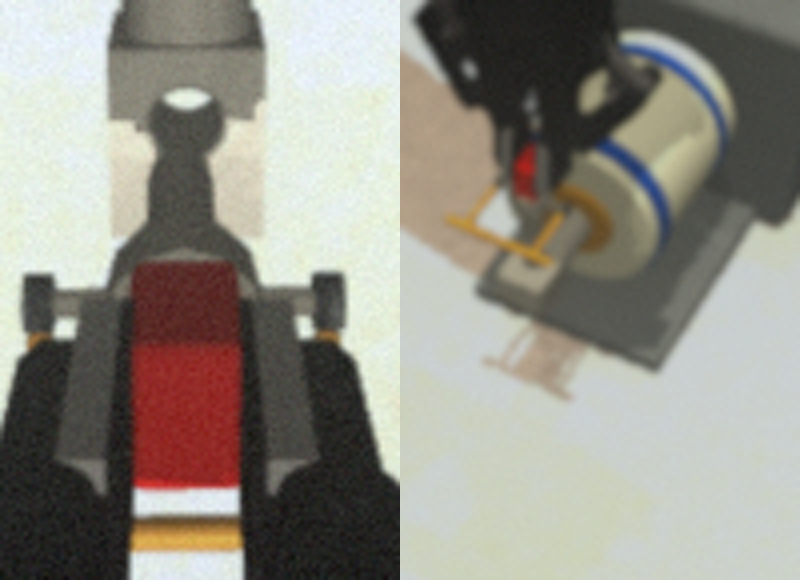

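View pics/wrist4.png

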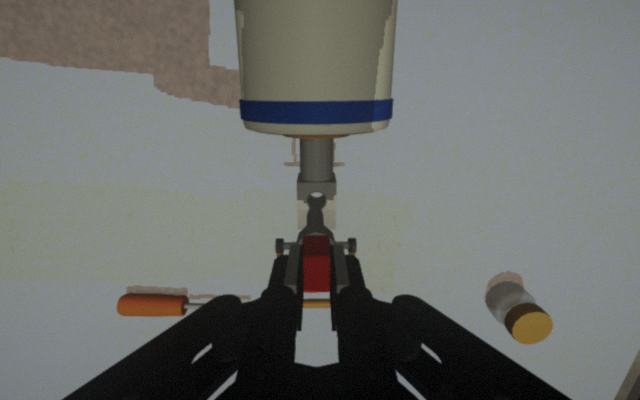

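```bash
python3 - <<'E'
from h import *
s=robot.read_state();c=np.load("c_wrist4.npy",allow_pickle=True).item(); c3=np.load("c_wrist3.npy",allow_pickle=True).item()
zt=s["eef_pos"][2]-81.5
e=s["eef_pos"]
# pin model projected
R=np.array([[np.cos(np.radians(4.35)),-np.sin(np.radians(4.35))],[np.sin(np.radians(4.35)),np.cos(np.radians(4.35))]])
f=lambda cc,x,y,w,h,q: cv2.resize(cv2.convertScaleAbs(cc["image"][y:y+h,x:x+w],alpha=2),None,fx=q,fy=q,interpolation=cv2.INTER_CUBIC)
A=f(c3,280,180,70,90,5);q=5
def circ(im,cc,C,r,col):
    for a in np.arange(0,6.28,.2):
        uv=P(cc,[C[0]+r*np.cos(a),C[1]+r*np.sin(a),C[2]]); p=((uv[0]-280+.5)*q-.5,(uv[1]-180+.5)*q-.5)
        cv2.circle(im,(int(round(p[0])),int(round(p[1]))),1,col,-1)
e3=np.array([481.72,-120.78,204.4])
off=np.array([0,2.3])
for im,cc,ee in [(A,c3,e3)]:
    for z,r in [(-42,5),(-39,5.5),(0,11),(12,11)]:
        circ(im,cc,[ee[0]+off[0],ee[1]+off[1],ee[2]-39.5+z],r,(0,255,0))
B=f(c,280,180,70,90,5)
for z,r in [(-42,5),(-39,5.5),(0,11),(12,11)]: circ(B,c,[e[0]+off[0],e[1]+off[1],e[2]-39.5+z],r,(0,255,0))
circ(B,c,[509.5,46.8,114],6.5,(0,0,255))
for y in (24.8,60.8):circ(B,c,[509.5+13.5-(y-46.8)*.075,y,114],.3,(0,0,255))
cv2.imwrite("pics/ov4.png",np.hstack([A,B]))
E
```

```text
(no output)
```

View pics/ov4.png

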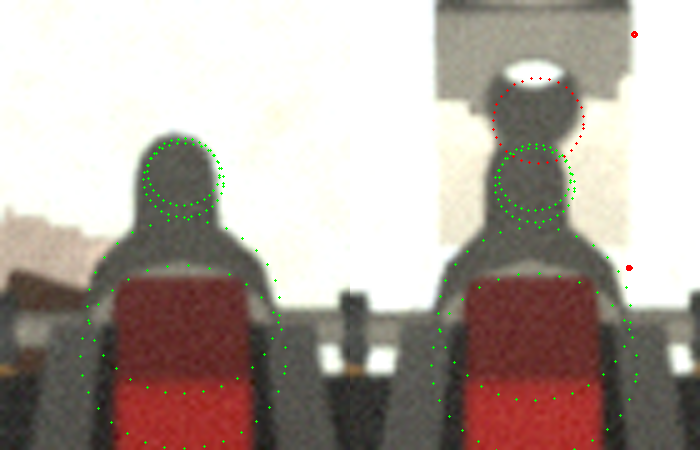

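>>> apply_moves:
  rows:
    - [0, 0, 0, 0.3, 3, 0, 8]
    - [0, 0, 0, 0.3, 5.8, -3, 8]
    - [0, 0, 0, 0.3, 5.8, -6, 8]
    - [0, 0, 0, 0.3, 5.8, -6, 8]
    - [0, 0, 0, 0.3, 5.8, -6, 8]

```text
time: 6.48
eef_pos: [509.7, 45.8, 197.9]
ee_rot: [-180.0, 0.0, 4.3]
ft_force: [-0.2, -0.2, -1.4]
grip_width: 12.5
```

```bash
cat > ov.py <<'E'
from h import *
import sys
k=sys.argv[1]
s=robot.read_state();e=s["eef_pos"];print(s["time"],e,s["ee_rot"],s["ft_force"],s["grip_width"])
c=imaging.capture("wrist");S=imaging.capture("scene");q=6
im=cv2.resize(cv2.convertScaleAbs(c["image"][170:260,285:347],alpha=2),None,fx=q,fy=q,interpolation=cv2.INTER_CUBIC)
im2=im.copy()
def circ(C,r,col):
    for a in np.arange(0,6.28,.2):
        uv=P(c,[C[0]+r*np.cos(a),C[1]+r*np.sin(a),C[2]]); cv2.circle(im,(int((uv[0]-285+.5)*q),int((uv[1]-170+.5)*q)),1,col,-1)
for z,r in [(-42,5),(-39,5.5)]: circ([e[0]-.8,e[1]+3.4,e[2]-39.5+z],r,(0,255,0))
circ([508.8,49.3,114],6.5,(0,0,255)); circ([508.8,49.3,114],7.5,(0,0,255))
cv2.imwrite(f"pics/ov{k}.png",np.hstack([im2,im])[:540])
cv2.imwrite(f"pics/sc{k}.png",cv2.resize(cv2.convertScaleAbs(S["image"][70:160,290:400],alpha=2),None,fx=6,fy=6,interpolation=cv2.INTER_CUBIC))
E
python3 ov.py 5
```

```text
6.4833 [509.71476022  45.80419083 197.85095308] [-1.79999919e+02  4.79177130e-02  4.27918937e+00] [-0.16583768 -0.21646105 -1.37712623] 12.530170369563733
```

View pics/ov5.png

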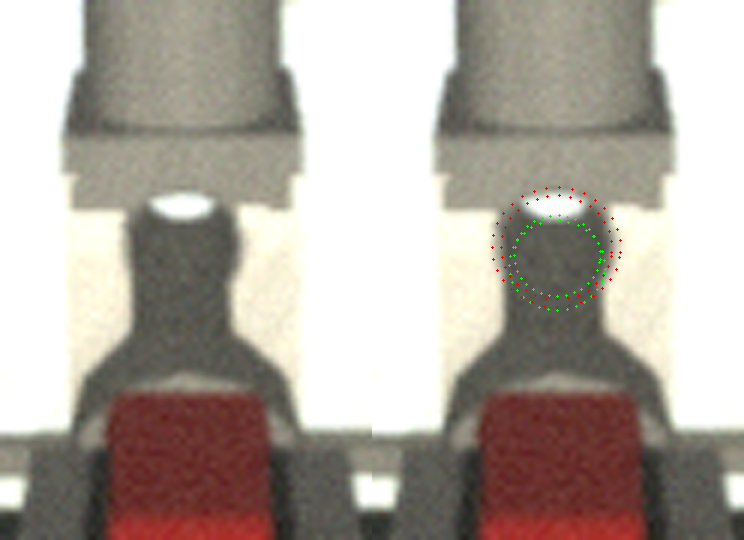

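View pics/sc5.png

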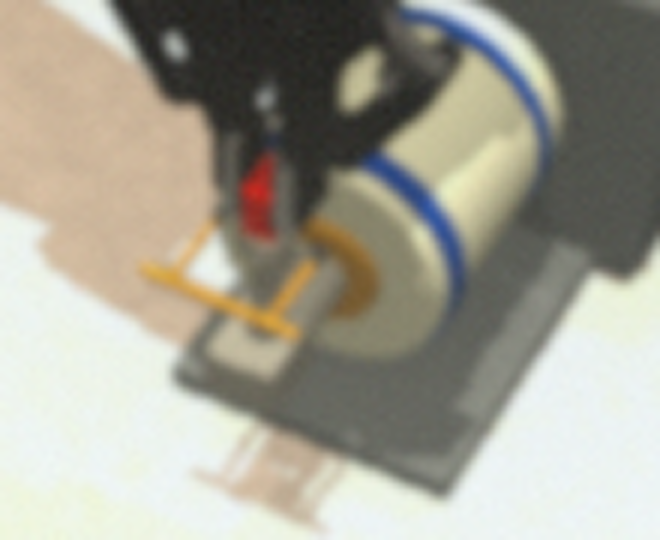

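>>> apply_moves:
  rows:
    - [0, 0, 0, 0.3, 0.5, -1, 8]
    - [0, 0, 0, 0.3, 0.5, -2.5, 8]
    - [0, 0, 0, 0.3, 0.5, -3.5, 8]

```text
time: 6.83
eef_pos: [510.3, 46.6, 194.7]
ee_rot: [180.0, 0.0, 4.3]
ft_force: [-0.2, 0.4, -1.9]
grip_width: 12.7
```

>>> apply_moves:
  rows:
    - [0, 0, 0, 0, 0, -1, 8]
    - [0, 0, 0, 0, 0, -1, 8]

```text
time: 7.0
eef_pos: [510.1, 46.6, 193.4]
ee_rot: [-180.0, 0.0, 4.3]
ft_force: [1.0, -0.5, -1.3]
grip_width: 12.3
```

>>> apply_moves:
  rows:
    - [0, 0, 0, 0, 0, -1.5, 8]
    - [0, 0, 0, 0, 0, -3, 8]
    - [0, 0, 0, 0, 0, -3, 8]

```text
time: 7.25
eef_pos: [510.1, 46.6, 190.4]
ee_rot: [-180.0, 0.0, 4.3]
ft_force: [-0.3, 0.2, -1.4]
grip_width: 12.2
```

```bash
python3 ov.py 6
```

```text
7.25 [510.06144996  46.56304765 190.37758443] [-1.79995717e+02  3.87596632e-02  4.29948753e+00] [-0.27156508  0.18479984 -1.43191215] 12.218345101053918
```

View pics/ov6.png

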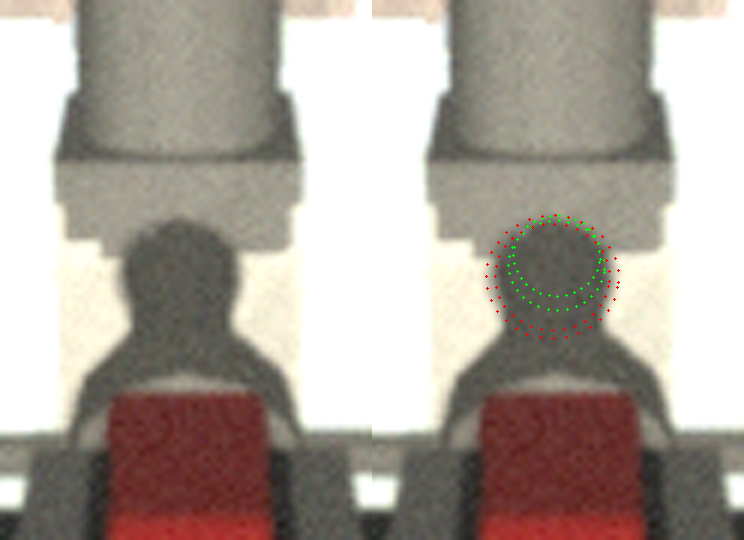

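>>> apply_moves:
  rows:
    - [0, 0, 0, 0, 0, -2, 8]
    - [0, 0, 0, 0, 0, -4, 8]
    - [0, 0, 0, 0, 0, -6, 8]
    - [0, 0, 0, 0, 0, -8, 8]

```text
time: 7.68
eef_pos: [510.2, 46.5, 182.5]
ee_rot: [-180.0, 0.0, 4.3]
ft_force: [1.1, -0.4, -1.7]
grip_width: 12.8
```

>>> apply_moves:
  rows:
    - [0, 0, 0, 0, 0, -2, 8]
    - [0, 0, 0, 0, 0, -4, 8]
    - [0, 0, 0, 0, 0, -6, 8]
    - [0, 0, 0, 0, 0, -8, 8]
    - [0, 0, 0, 0, 0, -10, 8]
    - [0, 0, 0, 0, 0, -12, 8]

```text
time: 8.18
eef_pos: [510.3, 46.5, 170.6]
ee_rot: [180.0, 0.0, 4.3]
ft_force: [-0.8, 0.3, -2.5]
grip_width: 12.5
```

Still free of force. It has about 17 mm left to go.

>>> apply_moves:
  rows:
    - [0, 0, 0, 0, 0, -2, 8]
    - [0, 0, 0, 0, 0, -4, 8]
    - [0, 0, 0, 0, 0, -6, 8]
    - [0, 0, 0, 0, 0, -8, 8]
    - [0, 0, 0, 0, 0, -10, 8]
    - [0, 0, 0, 0, 0, -12, 8]
    - [0, 0, 0, 0, 0, -13, 8]

```text
time: 8.77
eef_pos: [510.1, 46.5, 157.5]
ee_rot: [-180.0, 0.0, 4.3]
ft_force: [0.0, 0.8, -2.1]
grip_width: 13.0
```

>>> apply_moves:
  rows:
    - [0, 0, 0, 0, 0, -1, 8]
    - [0, 0, 0, 0, 0, -2, 8]
    - [0, 0, 0, 0, 0, -3, 8]

```text
time: 9.02
eef_pos: [510.3, 46.5, 154.8]
ee_rot: [-180.0, -0.0, 4.3]
ft_force: [-0.5, 0.6, -1.9]
grip_width: 12.1
```

```bash
sed -i 's/170:260,285:347/190:300,270:362/' ov.py; python3 ov.py 7
```

```text
9.0167 [510.32755557  46.53579474 154.81130213] [-1.79999825e+02 -8.07510216e-03  4.29500527e+00] [-0.46320489  0.56761632 -1.9148403 ] 12.07131865086442
```

View pics/sc7.png

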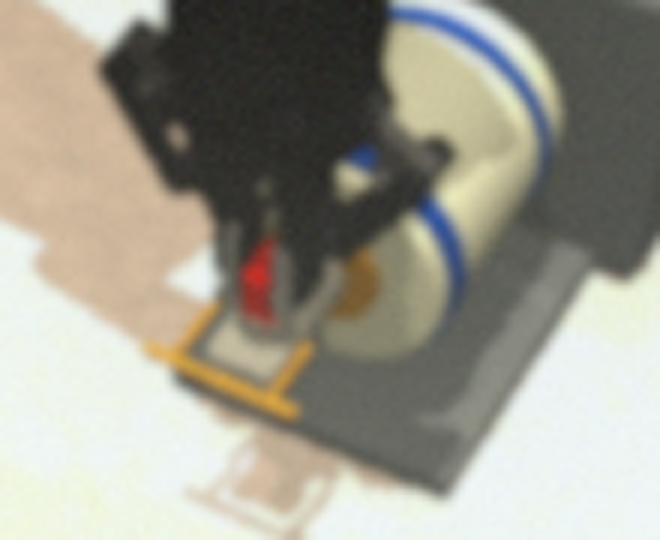

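Nearly home, and the loop straddles the block.

>>> apply_moves:
  rows:
    - [0, 0, 0, 0, 0, -0.7, 8]
    - [0, 0, 0, 0, 0, -1.4, 8]

```text
time: 9.28
eef_pos: [510.4, 46.5, 153.5]
ee_rot: [180.0, -0.0, 4.3]
ft_force: [0.0, -0.6, -0.7]
grip_width: 12.5
```

>>> apply_moves:
  rows:
    - [0, 0, 0, 0, 0, -0.5, 8]
    - [0, 0, 0, 0, 0, -0.5, 8]

```text
time: 9.45
eef_pos: [510.4, 46.5, 153.3]
ee_rot: [180.0, -0.0, 4.3]
ft_force: [-0.5, -0.4, 1.0]
grip_width: 12.9
```

>>> apply_moves:
  rows:
    - [0, 0, 0, 0, 0, -0.5, 8]
    - [0, 0, 0, 0, 0, -1, 8]
    - [0, 0, 0, 0, 0, -1, 8]
    - [0, 0, 0, 0, 0, -1, 8]

```text
time: 9.78
eef_pos: [510.5, 46.5, 152.8]
ee_rot: [180.0, -0.0, 4.3]
ft_force: [-3.2, -0.7, 5.0]
grip_width: 12.8
```

```bash
python3 ov.py 8
```

```text
9.7833 [510.47378062  46.54996791 152.81406458] [ 1.79995667e+02 -1.80364719e-02  4.30276518e+00] [-3.23333052 -0.69545133  5.04257341] 12.752821060059992
```

View pics/ov8.png

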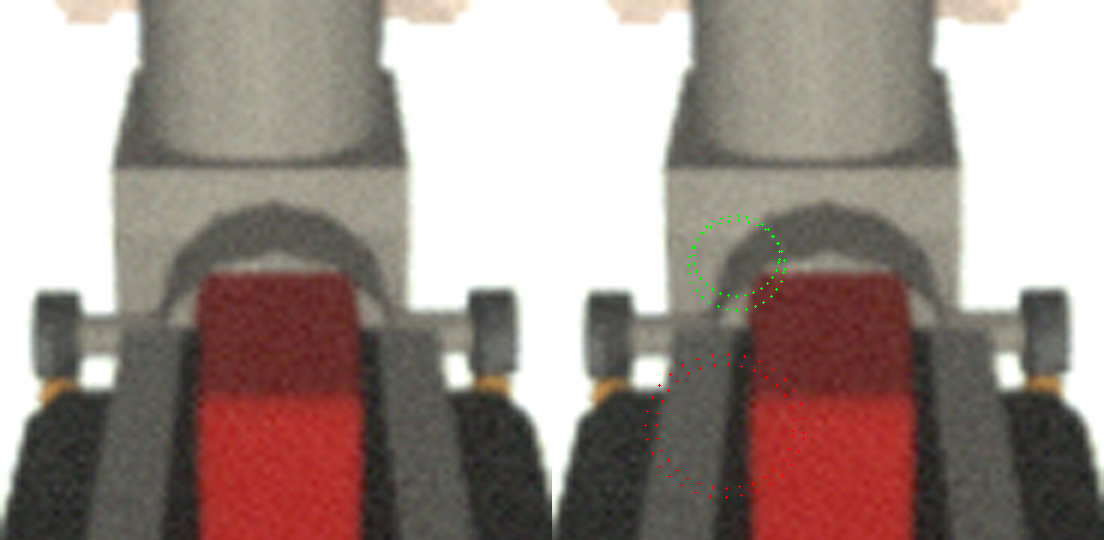

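View pics/sc8.png

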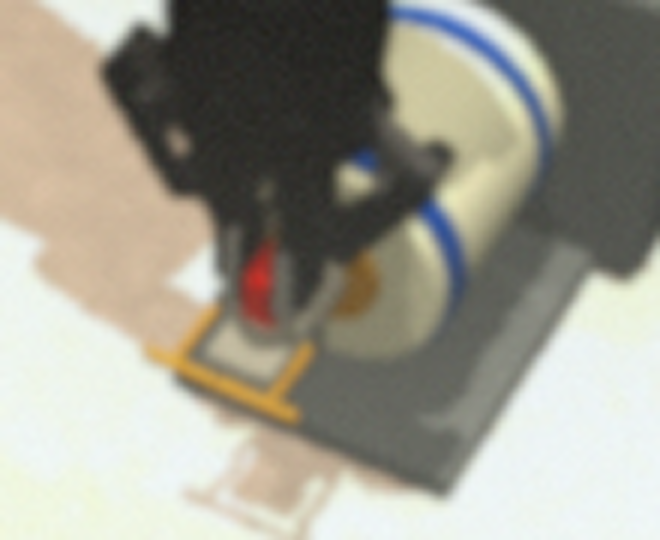

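>>> apply_moves:
  rows:
    - [0, 0, 0, 0, 0, 0.8, 8]
    - [0, 0, 0, 0, 0, 0.8, 25]
    - [0, 0, 0, 0, 0, 0.8, 49]
    - [0, 0, 0, 0, 0, 0.8, 49]
    - [0, 0, 0, 0, 0, 0.8, 49]
    - [0, 0, 0, 0, 0, 0.8, 49]

```text
time: 10.38
eef_pos: [510.2, 46.5, 152.5]
ee_rot: [-180.0, 0.0, 4.3]
ft_force: [-0.6, 0.0, -0.5]
grip_width: 49.2
```

```bash
python3 ov.py 9
```

```text
10.3833 [510.22913606  46.53552605 152.47617563] [-1.79999600e+02  1.08449868e-02  4.29786107e+00] [-0.63132745  0.02009288 -0.46319156] 49.2222635579698
```

View pics/sc9.png

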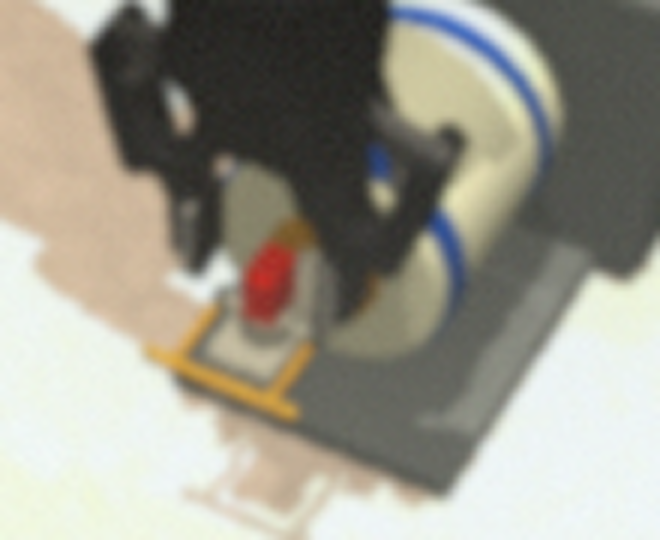

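View pics/ov9.png

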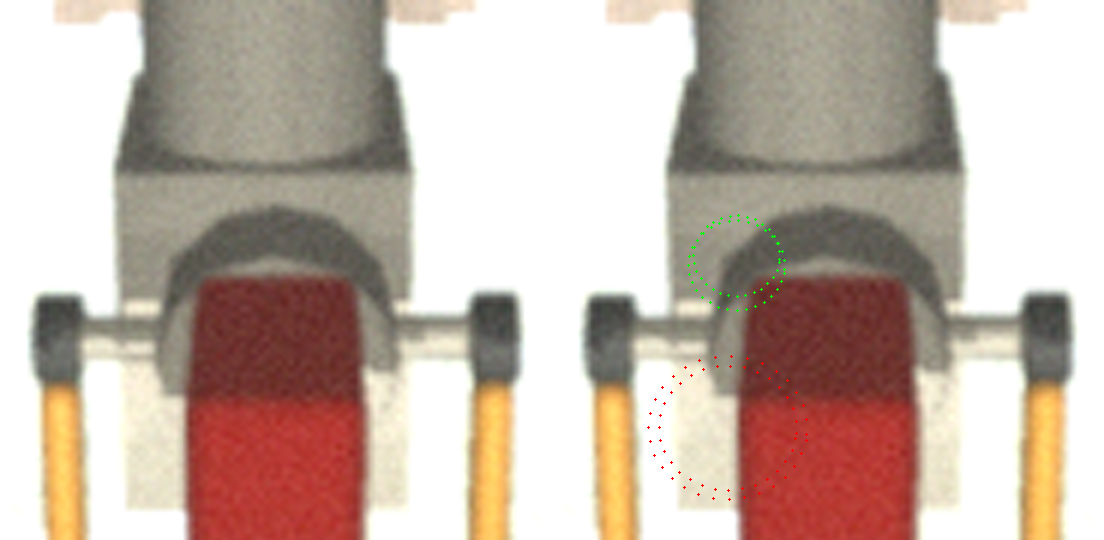

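```bash
python3 - <<'E'
from h import *
c=imaging.capture("scene");s=robot.read_state();e=s["eef_pos"]
jx=np.array([.997,.075,0]);jy=np.array([-.075,.997,0])
q=6
im=cv2.resize(cv2.convertScaleAbs(c["image"][70:160,290:400],alpha=3),None,fx=6,fy=6,interpolation=cv2.INTER_CUBIC)
for zz,col in [(-19,(0,255,0)),(-14,(0,0,255)),(-9,(255,0,0))]:
  for sg in (-1,1):
    for l in (24.6,34):
      for y in (-11,11):
        uv=P(c,e+sg*l*jx+y*jy+[0,0,zz]); cv2.circle(im,(int((uv[0]-290+.5)*q),int((uv[1]-70+.5)*q)),3,col,-1)
# loop bar ends predicted at angle 0
piv=np.array([509.9,49,120])
for a in (0,.1,.2):
  for sg in (-1,1):
    uv=P(c,piv-37.3*np.cos(a)*jy+sg*30*jx+[0,0,-37.3*np.sin(a)]); cv2.circle(im,(int((uv[0]-290+.5)*q),int((uv[1]-70+.5)*q)),3,(255,0,255) if a else (0,255,255),-1)
cv2.imwrite("pics/tip9.png",im)
E
```

```text
(no output)
```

View pics/tip9.png

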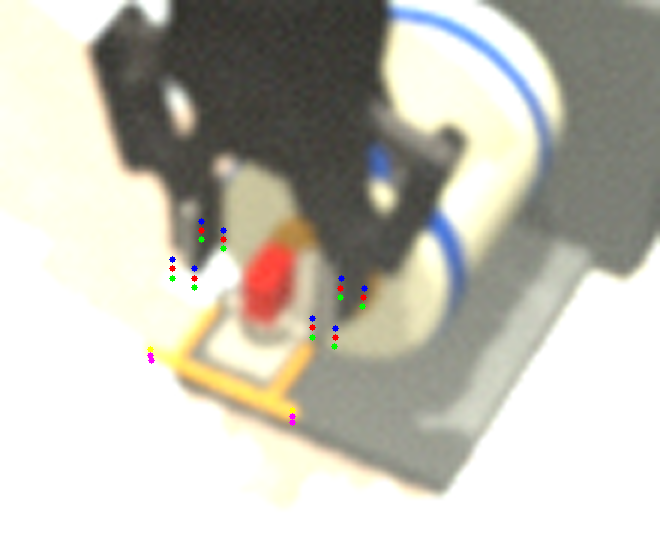

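>>> apply_moves:
  rows:
    - [0, 0, 0, 0, 0, 20, 49]
    - [0, 0, 0, 0, 0, 45, 49]
    - [0.1, 0.0075, 0, 1, -20, 55, 49]
    - [0.22, 0.0165, 0, 2, -40, 50, 49]
    - [0.34, 0.0255, 0, 3, -50, 40, 49]
    - [0.46, 0.0345, 0, 4, -50, 30, 49]
    - [0.58, 0.0435, 0, 4, -50, 15, 49]
    - [0.61, 0.046, 0, 4, -50, 0, 49]

```text
time: 11.2
eef_pos: [514.4, -5.6, 151.5]
ee_rot: [-144.7, 0.0, 4.1]
ft_force: [-0.3, -0.5, -0.8]
grip_width: 49.1
```

```bash
cat > v.py <<'E'
from h import *
import sys
k=sys.argv[1]; tip=float(sys.argv[2]) if len(sys.argv)>2 else 13
s=robot.read_state();e=s["eef_pos"];print(s["time"],e,s["ee_rot"],s["ft_force"],s["grip_width"])
from scipy.spatial.transform import Rotation as Ro
R=Ro.from_euler("xyz",s["ee_rot"],degrees=True).as_matrix(); print("d",R[:,2].round(3))
cs={n:imaging.capture(n) for n in ["scene","wrist","top"]}
jx=np.array([.997,.075,0]);jy=np.array([-.075,.997,0]);piv=np.array([509.9,49,120])
out=[]
w=s["grip_width"]/2
for n,(x,y,ww,h,q) in {"scene":(300,80,90,75,6),"wrist":(220,200,200,200,3)}.items():
    c=cs[n]; im=cv2.resize(cv2.convertScaleAbs(c["image"][y:y+h,x:x+ww],alpha=2),None,fx=q,fy=q,interpolation=cv2.INTER_CUBIC)
    def dot(X,col):
        uv=P(c,X); cv2.circle(im,(int((uv[0]-x+.5)*q),int((uv[1]-y+.5)*q)),2,col,-1)
    for sg in (-1,1):
      for l in (w,w+10):
        for yy in (-11,11): dot(e+R@[sg*l,yy,tip],(0,255,0))
      for a,col in [(0,(0,255,255)),(.4,(255,255,0)),(.8,(255,0,255)),(1.2,(0,0,255)),(1.36,(255,0,0))]: dot(piv-37.3*np.cos(a)*jy+sg*30*jx+[0,0,-37.3*np.sin(a)],col)
    cv2.imwrite(f"pics/v{k}_{n}.png",im); 
cv2.imwrite(f"pics/v{k}_full.png",np.vstack([cs["wrist"]["image"][:, :640]]))
cv2.imwrite(f"pics/v{k}_top.png",cs["top"]["image"])
E
python3 v.py 10
```

```text
11.2 [514.38966108  -5.5524642  151.46677703] [-1.44722868e+02  2.94105767e-02  4.08059278e+00] [-0.33116919 -0.48078857 -0.83997303] 49.149248576483934
d [-0.042  0.576 -0.816]
```

View pics/v10_scene.png

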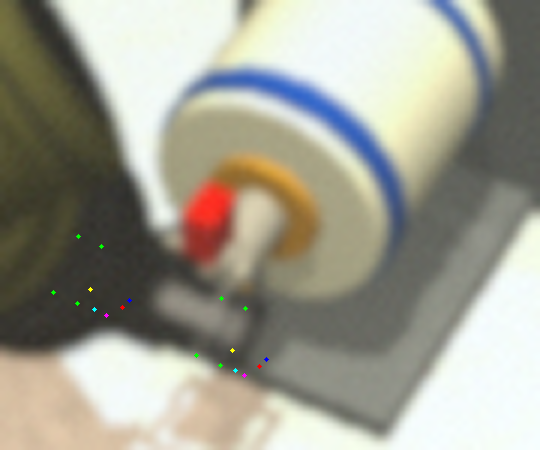

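View pics/v10_full.png

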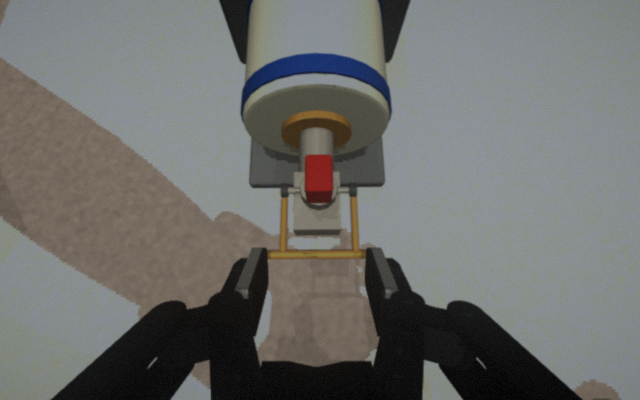

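View pics/v10_wrist.png

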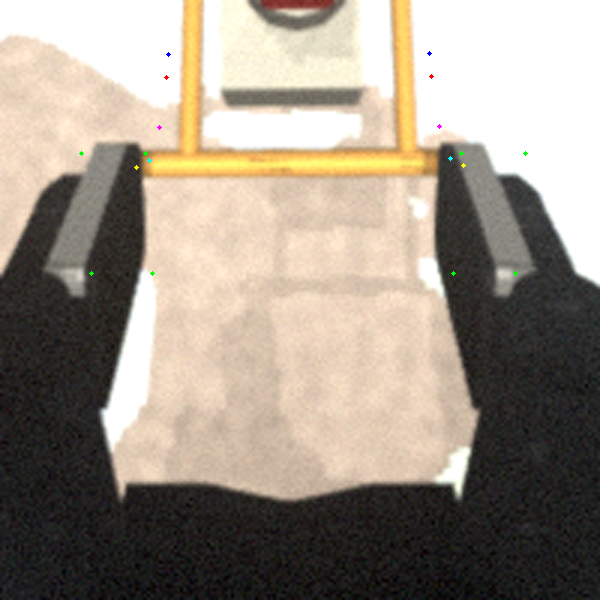

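>>> apply_moves:
  rows:
    - [0, 0, 0, 0, 4, -5, 46]
    - [0, 0, 0, -0.5, 9, -12, 46]
    - [0, 0, 0, -0.7, 9.5, -18, 46]
    - [0, 0, 0, -0.8, 10.5, -25, 46]
    - [0, 0, 0, -0.9, 12, -31, 46]
    - [0, 0, 0, -0.9, 12, -31, 46]

```text
time: 11.85
eef_pos: [512.5, 9.3, 120.4]
ee_rot: [-144.9, 0.1, 4.4]
ft_force: [-1.2, 0.1, 1.5]
grip_width: 46.3
```

```bash
python3 v.py 11 14
```

```text
11.85 [512.52828877   9.34363195 120.40255728] [-1.44922651e+02  1.17638879e-01  4.35447410e+00] [-1.15177237  0.13376657  1.45067158] 46.329541935669376
d [-0.045  0.573 -0.818]
```

View pics/v11_wrist.png

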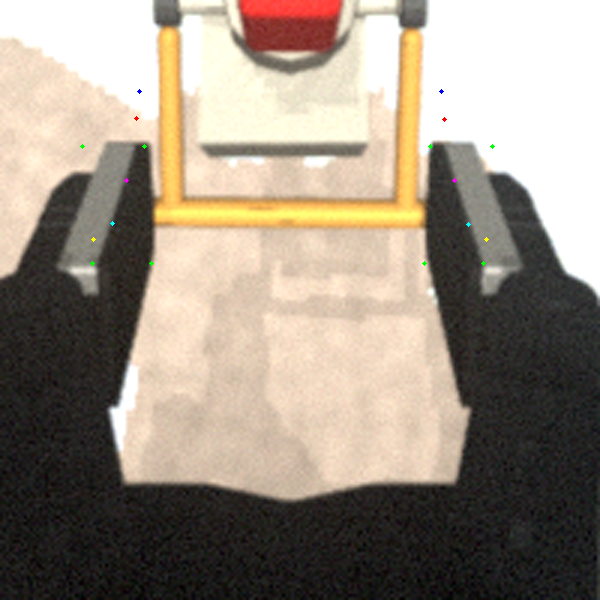

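View pics/v11_full.png

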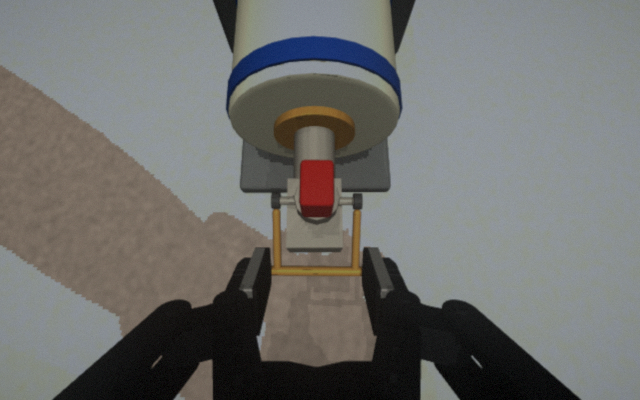

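>>> apply_moves:
  rows:
    - [0, 0, 0, -0.1, 2.3, -4, 46]
    - [0, 0, 0, -0.3, 4.6, -7.7, 46]
    - [0, 0, 0, -0.5, 7.2, -11, 46]
    - [0, 0, 0, -0.5, 7.2, -11, 46]

```text
time: 12.33
eef_pos: [512.3, 16.2, 109.9]
ee_rot: [-144.9, 0.1, 4.3]
ft_force: [0.5, -0.5, 0.0]
grip_width: 45.7
```

>>> apply_moves:
  rows:
    - [0, 0, 0, -0.2, 3, -2.4, 46]
    - [0, 0, 0, -0.4, 5.8, -4.6, 46]
    - [0, 0, 0, -0.4, 5.8, -4.6, 46]

```text
time: 12.58
eef_pos: [512.4, 21.9, 105.8]
ee_rot: [-144.9, 0.0, 4.3]
ft_force: [0.6, -1.0, 0.4]
grip_width: 46.1
```

```bash
python3 v.py 12 16
```

```text
12.5833 [512.37961098  21.92474759 105.82619624] [-1.44942344e+02  1.67141474e-02  4.30810386e+00] [ 0.58431902 -1.01201639  0.42818801] 46.12766887592165
d [-0.043  0.573 -0.819]
```

View pics/v12_wrist.png

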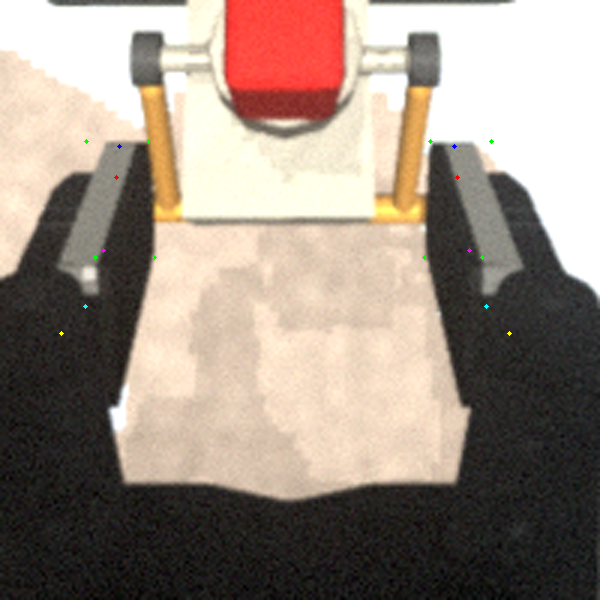

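>>> apply_moves:
  rows:
    - [0, 0, 0, -0.1, 1.7, -1, 46]
    - [0, 0, 0, -0.3, 3.4, -2, 46]
    - [0, 0, 0, -0.3, 3.4, -2, 46]

```text
time: 12.98
eef_pos: [512.4, 24.9, 104.3]
ee_rot: [-145.0, -0.0, 4.3]
ft_force: [0.6, -1.5, 1.3]
grip_width: 46.4
```

>>> apply_moves:
  rows:
    - [0, 0, 0, -0.1, 1.7, -0.8, 46]
    - [0, 0, 0, -0.2, 3.4, -1.6, 46]
    - [0, 0, 0, -0.2, 3.4, -1.6, 46]

```text
time: 13.23
eef_pos: [511.7, 28.9, 102.4]
ee_rot: [-144.9, 0.0, 4.3]
ft_force: [0.5, -0.2, 0.5]
grip_width: 46.3
```

```bash
python3 v.py 13 16
```

```text
13.2333 [511.7378826   28.87594606 102.3870399 ] [-1.44893474e+02  3.44881653e-02  4.30919259e+00] [ 0.47864072 -0.16690078  0.45516795] 46.31732070370763
d [-0.044  0.573 -0.818]
```

View pics/v13_wrist.png

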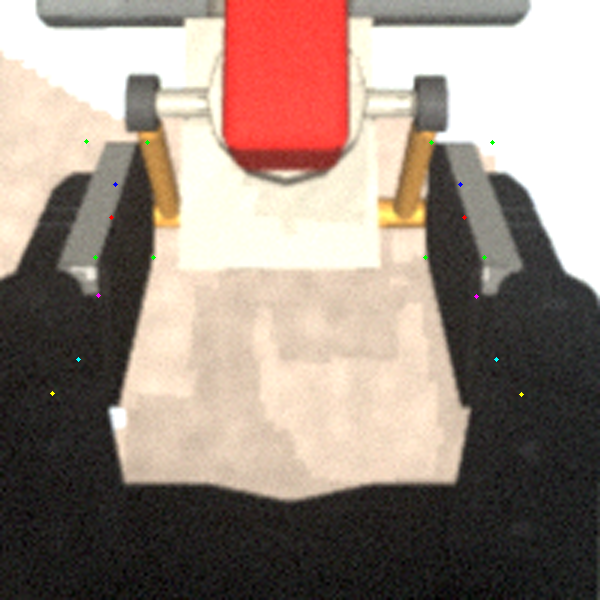

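>>> apply_moves:
  rows:
    - [0, 0, 0, -0.1, 1.7, -0.5, 46]
    - [0, 0, 0, -0.2, 3.4, -1, 46]
    - [0, 0, 0, -0.2, 3.4, -1, 46]

```text
time: 13.63
eef_pos: [511.6, 32.1, 101.5]
ee_rot: [-144.9, 0.0, 4.3]
ft_force: [0.9, 0.2, 1.4]
grip_width: 46.2
```

>>> apply_moves:
  rows:
    - [0, 0, 0, -0.1, 1.7, -0.5, 46]
    - [0, 0, 0, -0.2, 3.4, -1, 46]
    - [0, 0, 0, -0.2, 3.4, -1, 46]

```text
time: 13.88
eef_pos: [511.8, 34.7, 100.7]
ee_rot: [-145.0, -0.0, 4.3]
ft_force: [0.2, -4.6, 2.7]
grip_width: 45.9
```

```bash
python3 v.py 14 16
```

```text
13.8833 [511.77735651  34.72527618 100.68799192] [-1.45034396e+02 -2.03022713e-02  4.31679158e+00] [ 0.15334552 -4.55847808  2.74119465] 45.889683221122446
d [-0.043  0.571 -0.819]
```

View pics/v14_wrist.png

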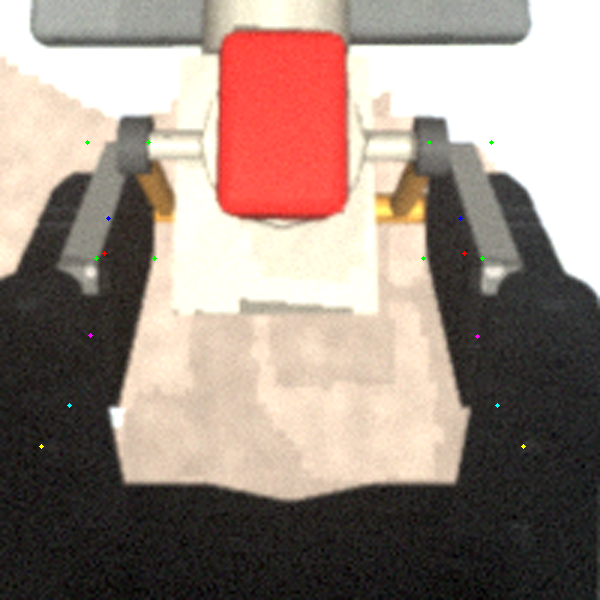

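>>> apply_moves:
  rows:
    - [0, 0, 0, 0, -1, 1.2, 46]
    - [0, 0, 0, 0.2, -4, 5, 46]
    - [0, 0, 0, 0.8, -11, 14, 50]
    - [0, 0, 0, 1.5, -22, 28, 54]
    - [0, 0, 0, 3, -40, 45, 54]
    - [0, 0, 0, 5, -65, 60, 54]
    - [0, 0, 0, 7, -90, 75, 54]
    - [0, 0, 0, 7, -90, 75, 54]

```text
time: 14.7
eef_pos: [521.0, -58.9, 179.7]
ee_rot: [-145.2, -0.3, 4.1]
ft_force: [0.5, 0.1, 1.0]
grip_width: 54.0
```

```bash
python3 v.py 15 16; python3 - <<'E'
import cv2
a=cv2.imread("pics/v15_full.png"); cv2.imwrite("pics/v15z.png",cv2.resize(cv2.convertScaleAbs(a[130:260,250:390],alpha=1.8),None,fx=4,fy=4,interpolation=cv2.INTER_CUBIC))
E
```

```text
14.7 [521.04503789 -58.90933832 179.65374487] [-145.17164535   -0.34859569    4.09950407] [0.47253599 0.11953446 1.00939119] 54.041151887967004
d [-0.036  0.57  -0.821]
```

View pics/v15z.png

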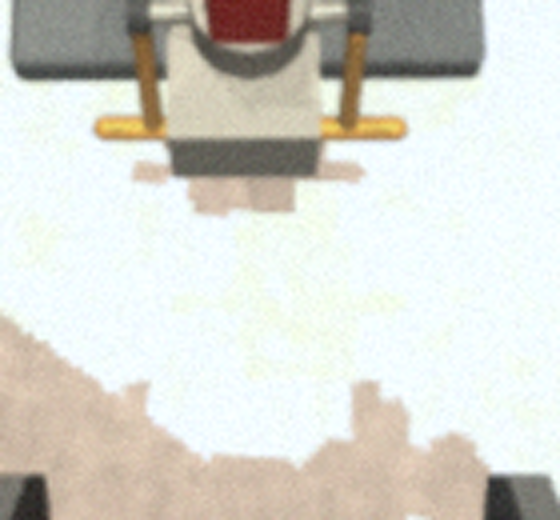

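View pics/v15_scene.png

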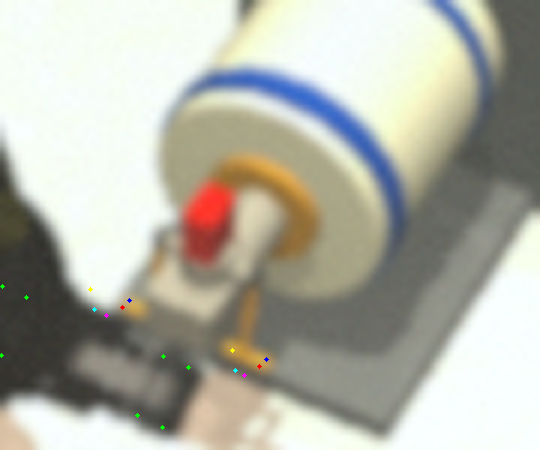

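View pics/v15_top.png

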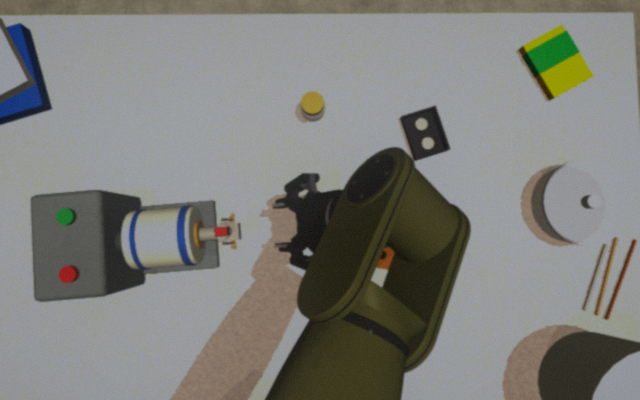

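```bash
python3 - <<'E'
from h import *
c=imaging.capture("wrist");t=imaging.capture("top");sc=imaging.capture("scene")
jx=np.array([.997,.075,0]);jy=np.array([-.075,.997,0]);piv=np.array([509.9,49,119.5])
X=tri([(c,(274.2,162)),(sc,(300+135/6-.5,80+308/6-.5))]);print(X)
X2=tri([(c,(351.3,162)),(sc,(300+264/6-.5,80+360/6-.5))]);print(X2)
print("boss wrist",P(c,piv+22*jx),P(c,piv-22*jx))
for a in (1.0,1.2,1.27,1.36,1.45):
    B=piv-37.3*np.cos(a)*jy-[0,0,37.3*np.sin(a)]
    print(a,[P(q,B+s*30*jx).round(1).tolist() for q in (c,t,sc) for s in (-1,1)])
f=lambda im,x,y,w,h,q: cv2.resize(cv2.convertScaleAbs(im[y:y+h,x:x+w],alpha=1.8),None,fx=q,fy=q,interpolation=cv2.INTER_CUBIC)
cv2.imwrite("pics/z16.png",np.hstack([f(t["image"],195,205,50,50,8),f(sc["image"],310,100,50,50,8)]))
E
```

```text
(array([474.04836743,  50.06931374,  63.49773278]), [array([ 1.1, -1. ]), array([-0.6,  0.1])])
(array([539.27737034,  45.27587603,  81.70165718]), [array([-0.7,  1.2]), array([ 0.4, -0.3])])
boss wrist [345.91511538 135.19871875] [284.4515432  135.26158692]
1.0 [[277.5, 176.8], [353.2, 176.7], [240.2, 247.1], [237.9, 212.8], [318.5, 131.9], [341.5, 141.8]]
1.2 [[278.3, 170.5], [352.4, 170.5], [236.8, 247.4], [234.5, 213.2], [319.9, 130.9], [342.8, 140.8]]
1.27 [[278.5, 168.1], [352.2, 168.0], [235.5, 247.5], [233.2, 213.3], [320.4, 130.4], [343.3, 140.3]]
1.36 [[278.8, 164.8], [352.0, 164.7], [233.7, 247.6], [231.5, 213.5], [321.1, 129.7], [343.9, 139.6]]
1.45 [[279.0, 161.3], [351.8, 161.2], [231.9, 247.7], [229.7, 213.6], [321.8, 128.9], [344.6, 138.7]]
```

View pics/z16.png

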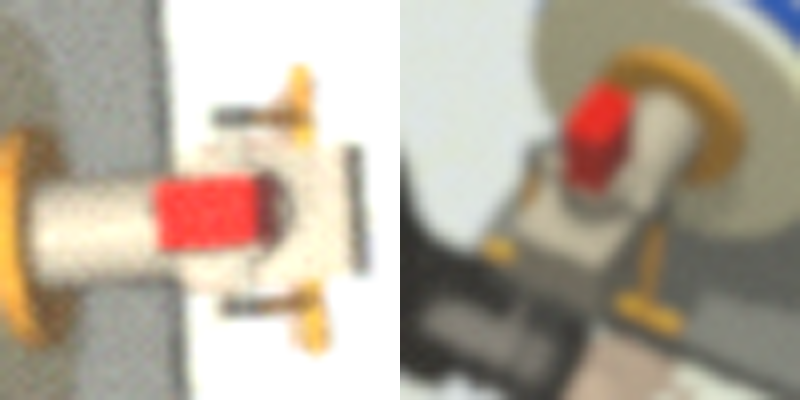

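```bash
python3 - <<'E'
from h import *
t=imaging.capture("top")
jx=np.array([.997,.075,0]);jy=np.array([-.075,.997,0]);piv=np.array([509.9,49,119.5])
print("boss",[P(t,piv+s*20*jx).round(1) for s in (-1,1)])
hole=np.array([509.9,49,114]);print("blk end",[P(t,hole-22*jy+s*14*jx).round(1) for s in (-1,1)])
print("grip top",[P(t,piv+[0,0,30]+x*jy).round(1) for x in(-10,10)])
im=t["image"].astype(float)
for v in (213,214,215,247,248): print(v,[tuple(int(k) for k in im[v,u]) for u in range(228,240)])
E
```

```text
boss [array([224.3, 242.9]), array([222.7, 219. ])]
blk end [array([237.8, 238.1]), array([236.7, 221.5])]
grip top [array([225.5, 230.4]), array([213. , 231.4])]
213 [(162, 154, 152), (160, 156, 156), (143, 148, 149), (113, 136, 148), (91, 128, 148), (112, 135, 148), (137, 146, 145), (150, 153, 151), (159, 157, 154), (160, 157, 153), (161, 158, 153), (166, 159, 156)]
214 [(160, 155, 152), (155, 152, 149), (134, 144, 147), (96, 131, 147), (67, 122, 147), (87, 117, 139), (127, 134, 140), (151, 150, 146), (160, 153, 151), (161, 157, 154), (159, 155, 151), (161, 155, 153)]
215 [(163, 159, 156), (150, 151, 150), (122, 130, 137), (82, 120, 141), (57, 114, 144), (78, 109, 133), (120, 127, 132), (153, 151, 148), (163, 158, 153), (162, 157, 151), (163, 156, 155), (161, 158, 152)]
247 [(157, 158, 155), (153, 154, 153), (137, 144, 148), (110, 123, 137), (94, 115, 135), (66, 110, 136), (53, 111, 143), (77, 115, 136), (117, 130, 134), (147, 150, 149), (151, 158, 154), (148, 153, 149)]
248 [(150, 156, 152), (156, 157, 154), (143, 147, 149), (130, 137, 145), (112, 126, 140), (90, 119, 136), (73, 118, 145), (90, 117, 139), (129, 137, 140), (147, 151, 147), (154, 155, 152), (154, 153, 153)]
```

```bash
python3 - <<'E'
from h import *
print(workorder.finish_job()); print(robot.read_state()["time"])
E
```

```text
the job is handed in; nothing more can be done
None
the job is handed in; nothing more can be done
```

I took the red pin from the stand, seated it in the axle's cross hole, swung its loop under the axle block, let go, backed off and handed the job in. `finish_job()` reports no verdict, so the result below rests on my own checks.

- **Pin:** It went down the hole without resistance until the collar touched the block. I then pressed it home with about 7 N. The cameras show the collar resting on the block, with its underside at about 113–114 mm above the bench.
- **Loop:** I pushed the bar ends down and in with the tilted, open fingers. The loop swung in at 1 to 3 N and came up against the shank at about 5 N. The bar now lies under the block.
- **Loop angle:** The views disagree somewhat. After correcting for camera offsets, the top view gives about 1.41 rad and the wrist view about 1.39. The uncorrected scene view gives 1.27 to 1.36 or slightly more. My best overall estimate is about 1.35–1.4 rad, against the 1.27 needed.
- **A check that failed:** Triangulating the left bar end from the wrist and scene views gave a height of 63 mm, which can't be right. I discarded it because that bar end was partly hidden in the scene view.
- **Other items:** I kept clear of the jar, coin tray and screwdriver. In the last top view the jar and tray looked in place; the arm hid the screwdriver, so I didn't confirm it there.
- **Forces and time:** No force reading came near the 40 N limit. The last clock reading was 14.7 s, with the gripper about 90 mm clear of the machine.

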